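# Tilt the circuit board up for inspection

### The job

With the cradle still lying flat, slide the copper circuit board under the two lips of the hinged cradle until it is fully home against the stop bar. Then lift the cradle by its side handle until it lies at the same angle as the pointer on the scale, and finish holding it there still by the handle, because it would fall shut if let go. Leave the pointer as it is set, and leave the battery pack, the servo and the screwdriver where they lie.

Things in the scene. Friction and masses are not known exactly. Their poses are not given: they have to be found in the camera images.
- stand: Fixed inspection stand, grey steel foot 190 x 100 mm. Origin: on the table straight below the middle of the hinge axis (60 mm up). x points from the cradle's open end to the hinge (roughly away from the robot), y left along the hinge axis, z up. A white arc scale with ticks, radius 148 mm, stands at y = -114 mm, x -155 to +10 mm, its top 210 mm above the table: keep clear
- hinge (a point): Middle of the hinge axis, 60 mm above the table. The cradle: an aluminium frame, open at its near end, rails from 20 to 150 mm on the -x side of the hinge axis, 99 mm wide outside, 83 mm inside; ledges for the board level with the hinge axis; lips overhang the board by 6 mm, slot under them 6.5 mm high, their tops 10 mm above the ledges. Axes turn with the cradle
- cradle (a joint): Angle of the cradle, rad: 0 = lying flat on its rests (as at the start), growing as its near end (-x) is lifted, to 1.35. No spring and no catch: it weighs about 0.33 kg with its handle and falls back to 0 when let go
- stop (a point): On the cradle, where the middle of the board's far edge (underside) lies when the board is home: on the near face of the stop bar, 20 mm from the hinge axis towards the near end, at ledge height (60 mm above the table when flat). The stop bar's top is 10 mm above the ledge
- handle: Round plain steel bar, 12 mm diameter, 78 mm long, sticking out along y from the left (+y) rail. Origin: on its axis, mid-length, 140 mm from the hinge axis to the near end, 92 mm left of the cradle's middle, 60 mm above the table when flat. Axes turn with the cradle, parallel to the stand's when flat. Grip across it from above; it can turn between the fingers. Only the table is below it
- pointer (a joint): Angle of the pointer, rad, measured like the cradle's: the cradle is right when both are equal. Set between 0.5 and 1.0. A brass bar 8 mm thick on the same hinge axis, held by friction, 100 mm right (-y) of the cradle's middle, in front of the white scale. It does not stop the cradle
- pointer_tip (a point): Free end of the pointer, 150 mm from the hinge axis. Its axes turn with the pointer: x from the tip towards the hinge axis, y along the hinge axis
- board: Copper-clad circuit board, 110 (x) x 80 (y) x 4 mm, about 0.09 kg, loose on the cradle's ledges, part way under the lips, 30 to 60 mm short of the stop. Origin: centre of its underside; x points to the stop. In its middle a black block 28 (x) x 24 (y) mm stands 24 mm above the board's top: a good grip to slide it by. Other parts are at most 3 mm high
- board_edge (a point): Middle of the board's far edge (the one that goes to the stop), at the underside
- board_block (a point): Centre of the top of the black block on the board, 28 mm above the board's underside
- battery: Bystander: black battery pack with a blank white label, 75 x 36 x 27 mm, lying left of the stand. Origin: centre of its underside
- servo: Bystander: small black servo motor with a white arm, body 40 x 20 x 36 mm (54 mm long over its lugs, 44 mm high), standing right of the stand. Origin: centre of its underside
- driver: Bystander: screwdriver 160 mm long lying beyond the hinge. Origin: centre of its underside
Things that resemble listed ones, but are neither listed nor needed, are in the scene too. Of the things that look like the board, the smallest one is meant.

How it is judged:
By the outcome, as a careful person would: the job done as asked, in the order asked, and still so for the second after the job is handed in, while the arm keeps its last pose, push and grip.
It also fails if it takes over 53 s, if anything falls off the work surface, if the arm or the gripper's body presses on something with over 40 N, if the wrist force passes 120 N, or if a joint passes its speed limit or range.

### The arm

A 6-joint arm with a two-finger parallel gripper is mounted at the origin on the work surface. World frame = base frame: x ahead of the robot, y to its left, z up, the work surface at z = 0. Lengths are in m, angles in rad, forces in N, time in s.
With the tool pointing down it reaches from about 0.275 to 0.825 m from the base axis. Payload 4.9 kg.
Tool frame: the origin (TCP) lies midway between the tips of the shut fingers; the grasp point (between the pads) lies 19 mm behind it (grip_point_offset is the distance from the TCP to the grasp point, in m); z points along the fingers, x is the direction in which the jaws open and shut, and the axes are right-handed (so a half turn about z gives the same grasp; the last joint's range is limited). The gripper opens to 85 mm and grips with 20 to 120 N. Pads are 22 mm wide; open, the fingers measure 114 mm over their backs; the gripper's body (76 mm by 85 mm) begins 54 mm behind the grasp point. The pads swing forward as they close: fully open they stand 13 mm farther back than shut.
Start: joints at [-1.354, 0.326, -0.193, 1.052, 0, 1.437], TCP at [0.189, -0.517, 0.231] pointing down, gripper open.
Joint ranges: [-2.65, 2.65], [-0.97, 1.79], [-1.3, 1.35], [-1.93, 2.1], [-1.47, 1.37], [-3.14, 3.14]. Speed limits (rad/s): [2.57, 2.57, 3.14, 3.14, 3.14, 3.14].

### API

Orientations are given as a rotation vector (axis times angle).
In Python, from cell import * gives the robot as it stands. Calls block until the motion is done:
- movep(position, orientation): joint-space move of the TCP to a pose.
- move_l(position, velocity=0.15, rot=None, until_force=None): straight line of the TCP; rot=None keeps the orientation; velocity is the mean speed in m/s. With until_force (N) it stops when the force on the tool has changed by that much, and returns True; else False.
- set_joints(angles): joint-space move.
- let_go() and grab(newtons=None): open the fingers fully, or close them until they stop; newtons is the grip in N (None keeps the last).
- sleep(seconds).
- ik(position, orientation): joint angles nearest the present ones, or None.
- get_state(): the state.
- grab_frame(name): name is "scene" or "top" or "wrist"; returns a dict with "img" (480x640x3 uint8, red, green, blue), "fx", "fy", "cx", "cy" (pixels), "k1" (the pictures are not rectified: a ray, as slopes to the right and down, at radius r is drawn at 1 + k1 r^2 times it, then the intrinsics apply), "cam_to_world" (4x4, takes a point from camera to world coordinates); the wrist camera has in their place "T_tool_cam" (4x4, takes a point from camera to tool coordinates, whose origin is the TCP and whose axes are the tool frame's). Camera axes: x right, y down, z forward; pixel columns grow to the right and rows downward; lengths in m; the calibration is good to about 2 mm. A picture is of the moment at which its call begins: read the wrist's pose just before it. There is no depth.
A pose or a line that the arm cannot do raises MotionError and nothing moves.
- sign_off(): hands the job in, once; it reports no verdict.
Trained networks look in the newest picture that a camera, given by its name, has taken for a name from the list of things; names that differ only in an ending like _2 or _b are one class to them, and where a whole thing is asked for, a point or a joint stands for the part that bears it (a point fixed in the world has none). Each returns a list of dicts, best first, with "score" (0 to 1); they miss things now and then, are a little off and sometimes report something else, mostly with a low value. They report only what shows in the picture. A call takes as long as a camera call. They do not tell look-alikes from the thing itself.
- spot_in(camera, name): "centre" ([column, row] in pixels, amid what is visible of it).
- silhouettes(camera, name): "mask" (480x640 bool, what is visible of it) and "centre" ([column, row] in pixels, amid what is visible of it).
- tip_of(camera, name): "centre" ([column, row] in pixels: a listed point, or the origin of a listed thing).
The state is a dict: "clock": time; "q": joint angles; "joint_velocities": joint speeds; "tau": joint torques, N m; "position": TCP position; "eef_rot": TCP orientation; "contact_force": force on the tool from outside, world axes, zero at the start; "wrist_torque": the same for the moment, N m; "finger_gap": opening from 0.0 (shut) to 1.0 (fully open).
Only numpy, scipy, OpenCV 4.12 (cv2) and the standard library are available. Lean on these libraries where they do the work, as an engineer would, in place of code of your own. Each camera call takes 0.05 s, during which the arm holds its last target.

## Working session

There is one attempt and no reset: what is moved stays moved. The work goes in short steps, each a Python script; the robot and the scene stay as the last script left them, time stands still between calls to the robot, and variables do not carry over. Pictures are saved under pics/ and viewed, and the job is handed in when it is done.

```bash
ls; mkdir -p pics; python3 - <<'E'
from cell import *
import cv2
s=get_state(); print({k:(v if not hasattr(v,'tolist') else [round(x,4) for x in v]) for k,v in s.items()})
for c in ["scene","top"]:
    f=grab_frame(c); cv2.imwrite(f"pics/{c}0.png",f["img"][:,:,::-1]); print(c,f["fx"],f["cx"],f["cy"],f["k1"],f["cam_to_world"])
    for n in ["stand","board","board_block","board_edge","stop","hinge","handle","pointer_tip","pointer","cradle"]:
        try: print(n,[(round(d["score"],2),[round(x) for x in d["centre"]]) for d in tip_of(c,n)])
        except Exception as e: print(n,e)
print(get_state()["clock"])
E
```

```text
pics
{'clock': 0.0, 'q': [np.float64(-1.3542), np.float64(0.3269), np.float64(-0.1935), np.float64(1.052), np.float64(0.0), np.float64(1.4366)], 'joint_velocities': [np.float64(-0.0006), np.float64(-0.0013), np.float64(-0.0011), np.float64(-0.0002), np.float64(-0.0001), np.float64(0.0005)], 'tau': [np.float64(-0.002), np.float64(-44.3397), np.float64(26.2441), np.float64(0.0154), np.float64(-0.0004), np.float64(0.0)], 'position': [np.float64(0.1889), np.float64(-0.5159), np.float64(0.2305)], 'eef_rot': [np.float64(-2.5741), np.float64(1.799), np.float64(0.002)], 'contact_force': [np.float64(0.2105), np.float64(-0.0003), np.float64(0.6879)], 'wrist_torque': [np.float64(-0.0405), np.float64(0.0362), np.float64(0.0266)], 'finger_gap': 0.9954223371579215}
scene 579.4868082269267 318.07589439086377 245.98288415759532 0.04474455137425806 [[-0.77755535  0.47761758 -0.40900993  0.95673824]
 [ 0.62873927  0.60058452 -0.49394854  0.56917336]
 [ 0.00972652 -0.64123294 -0.76728464  0.88015867]
 [ 0.          0.          0.          1.        ]]
stand [(0.67, [305, 323])]
board [(0.74, [328, 186]
[... 840 characters left out ...]
+00  0.00000000e+00  1.00000000e+00]]
stand [(0.55, [302, 215])]
board [(0.72, [407, 334]), (0.61, [315, 273]), (0.57, [256, 363])]
board_block [(0.96, [412, 334]), (0.76, [252, 366]), (0.71, [315, 269]), (0.4, [307, 245]), (0.34, [305, 219])]
board_edge [(0.82, [399, 370]), (0.65, [307, 242]), (0.64, [219, 367])]
stop [(0.62, [307, 222])]
hinge [(0.96, [298, 214]), (0.43, [306, 249]), (0.19, [317, 273])]
handle [(0.47, [273, 282])]
pointer_tip [(0.84, [366, 248])]
pointer it knows: battery, board, board_block, board_edge, driver, handle, hinge, pointer_tip, servo, stand, stop
cradle it knows: battery, board, board_block, board_edge, driver, handle, hinge, pointer_tip, servo, stand, stop
0.9
```

View pics/scene0.png

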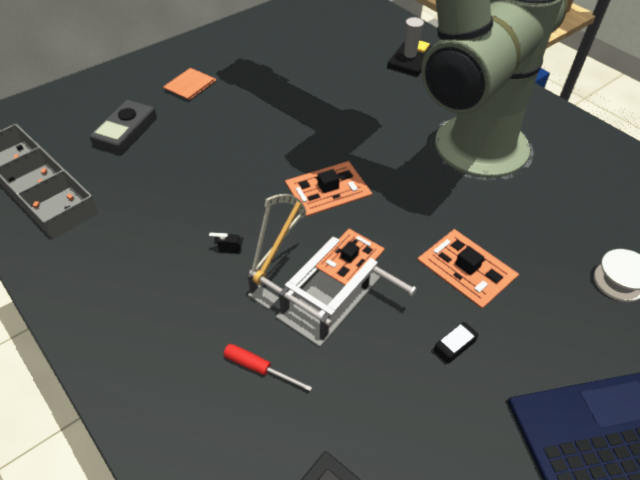

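View pics/top0.png

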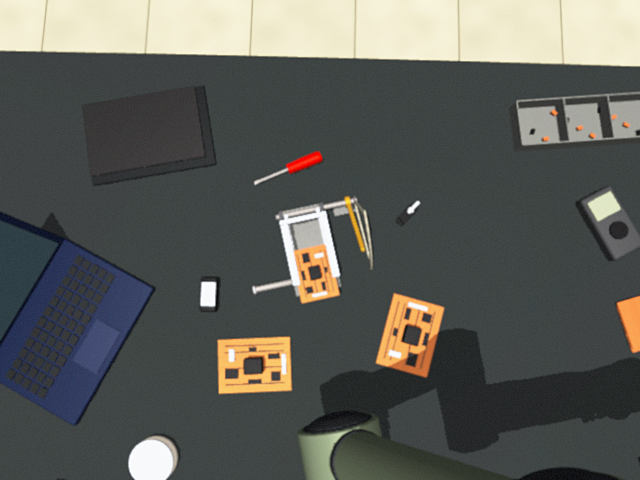

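The pictures show three boards. In the top view they are at (410,334), (255,365) and (317,270), and in the scene view at (328,186), (466,266) and (350,255). The one in the cradle, (317,270) top and (350,255) scene, looks smallest and lies under the lips. I'll check it in a crop, then fit the stand pose.

```bash
cat > h.py <<'E'
import numpy as np, cv2
from scipy.optimize import least_squares
from scipy.spatial.transform import Rotation as R
def proj(f,P,T=None):
    T=f["cam_to_world"] if T is None else T
    T=np.array(T); p=(np.atleast_2d(P)-T[:3,3])@T[:3,:3]
    s=p[:,:2]/p[:,2:]; s=s*(1+f["k1"]*(s**2).sum(1,keepdims=True))
    return s*[f["fx"],f["fy"]]+[f["cx"],f["cy"]]
def ray(f,uv,T=None):
    T=np.array(f["cam_to_world"] if T is None else T)
    d=(np.array(uv,float)-[f["cx"],f["cy"]])/[f["fx"],f["fy"]]; s=d.copy()
    for _ in range(20): s=d/(1+f["k1"]*(s@s))
    return T[:3,3],T[:3,:3]@np.r_[s,1]
def at_z(f,uv,z,T=None):
    o,d=ray(f,uv,T); return o+d*(z-o[2])/d[2]
def crop(img,c,half,w,h,name,marks=()):
    s=w/(2*half); hh=int(half*h/w); x0,y0=int(c[0]-half),int(c[1]-hh)
    M=np.array([[s,0,-x0*s],[0,s,-y0*s]])
    o=cv2.warpAffine(img[:,:,::-1].copy(),M,(w,h),flags=cv2.INTER_CUBIC)
    for m in marks: cv2.circle(o,(int((m[0]-x0)*s),int((m[1]-y0)*s)),3,(0,255,0),1)
    cv2.imwrite(name,o)
def wrist_T(st,f):
    T=np.eye(4);T[:3,:3]=R.from_rotvec(st["eef_rot"]).as_matrix();T[:3,3]=st["position"]
    return T@np.array(f["T_tool_cam"])
E
python3 - <<'E'
from cell import *
from h import *
import pickle
ft,fs=grab_frame("top"),grab_frame("scene")
pickle.dump((ft,fs),open("f0.pkl","wb"))
obs=[(ft,[307,222],(-.02,0,.06)),(ft,[298,214],(0,0,.06)),(ft,[273,282],(-.14,.092,.06)),(fs,[311,296],(-.02,0,.06)),(fs,[303,303],(0,0,.06)),(fs,[393,280],(-.14,.092,.06))]
def W(p,q): c,s=np.cos(p[2]),np.sin(p[2]); q=np.atleast_2d(q); return np.c_[p[0]+c*q[:,0]-s*q[:,1],p[1]+s*q[:,0]+c*q[:,1],q[:,2]]
fun=lambda p:np.concatenate([proj(f,W(p,q))[0]-uv for f,uv,q in obs])
h=at_z(ft,[298,214],.06)
r=least_squares(fun,[h[0],h[1],0.15],loss='soft_l1'); print(r.x,r.fun.round(1))
print('pointer tip z~.14 y-114', )
for uv in ([315,273],[407,334],[256,363]): print(at_z(ft,uv,.06 if uv[0]==315 else 0.005))
p=r.x
# cradle corners
pts=[(-.02,y,.06) for y in(-.0495,.0495)]+[(-.15,y,.07) for y in(-.0495,.0495)]+[(-.14,.0535,.06),(-.14,.131,.06),(0,0,.06),(-.02,0,.06)]
crop(ft["img"],(315,250),80,800,600,"pics/t1.png",proj(ft,W(p,pts)))
crop(fs["img"],(340,265),100,800,600,"pics/s1.png",proj(fs,W(p,pts)))
E
```

```text
[0.61986074 0.12377687 0.21594447] [-2.2 -0.2  5.1 -1.4 -0.8  4.  -0.8 -0.2 -0.2  0.3  0.7 -0.7]
pointer tip z~.14 y-114
[0.49257662 0.09523636 0.06      ]
[ 0.36990534 -0.10557474  0.005     ]
[0.30128595 0.21689538 0.005     ]
```

View pics/t1.png

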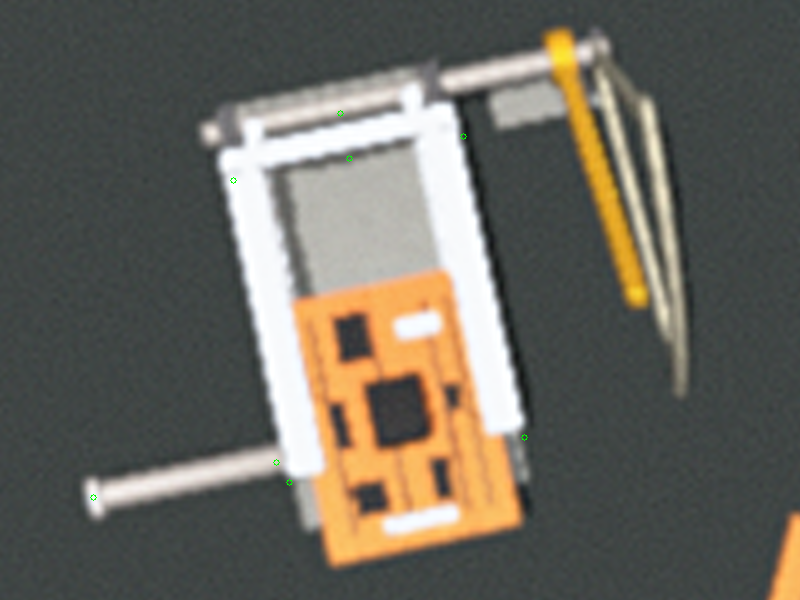

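View pics/s1.png

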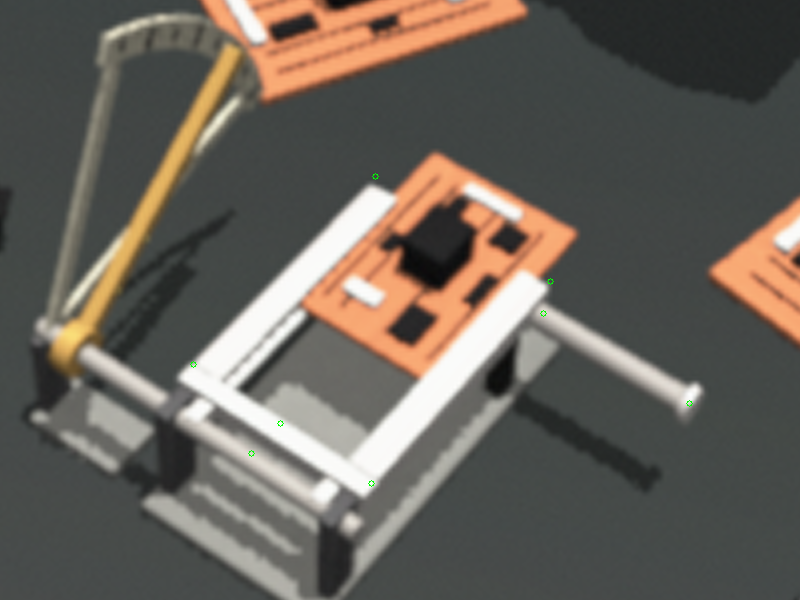

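The close crop shows the cradle's board under the lips at (315,270), clearly smaller than the two on the table. I'll refit the stand using rail corners read from the crops.

```bash
cat >> h.py <<'E'
def W(p,q):
    c,s=np.cos(p[2]),np.sin(p[2]); q=np.atleast_2d(q); return np.c_[p[0]+c*q[:,0]-s*q[:,1],p[1]+s*q[:,0]+c*q[:,1],q[:,2]]
E
python3 - <<'E'
from h import *
import pickle
ft,fs=pickle.load(open("f0.pkl","rb"))
t=lambda u,v:np.array([235+u/5,190+v/5]); s=lambda u,v:np.array([240+u/4,190+v/4])
obs=[(ft,t(290,478),(-.15,.0495,.07)),(ft,t(523,430),(-.15,-.0495,.07)),(ft,t(93,497),(-.14,.131,.06)),(ft,t(283,457),(-.14,.0515,.06)),(ft,t(345,153),(-.02,0,.07)),
(fs,s(375,184),(-.15,-.0495,.07)),(fs,s(548,282),(-.15,.0495,.07)),(fs,s(690,402),(-.14,.131,.06)),(fs,s(540,315),(-.14,.0515,.06))]
fun=lambda p:np.concatenate([proj(f,W(p,q))[0]-uv for f,uv,q in obs])
for name,o in (("both",obs),("top",obs[:5]),("scene",obs[5:])):
    fun=lambda p:np.concatenate([proj(f,W(p,q))[0]-uv for f,uv,q in o])
    r=least_squares(fun,[.62,.124,.2],loss='soft_l1'); print(name,r.x.round(4),r.fun.round(1))
    if name=="both":p=r.x
# board corners at z .064 
B=[t(296,300),t(450,270),t(523,520),t(332,567)]
for b in B:
    q=at_z(ft,b,.064); c,sn=np.cos(p[2]),np.sin(p[2]); d=q[:2]-p[:2]; print((c*d[0]+sn*d[1]).round(4),(-sn*d[0]+c*d[1]).round(4))
for b in [s(435,152),s(577,233),s(418,378),s(303,305)]:
    q=at_z(fs,b,.064); d=q[:2]-p[:2]; print('s',(c*d[0]+sn*d[1]).round(4),(-sn*d[0]+c*d[1]).round(4))
for f,b in((ft,t(398,405)),(fs,s(443,227))):
    q=at_z(f,b,.088);d=q[:2]-p[:2]; print('blk',q,(c*d[0]+sn*d[1]).round(4),(-sn*d[0]+c*d[1]).round(4))
E
```

```text
both [0.6213 0.1261 0.2288] [-0.2  0.4  0.1  0.2 -0.   0.1 -0.5  0.3 -0.3 -0.3 -0.8 -1.1  0.2  0.4
 -0.   0.4 -0.5 -0.4]
top [0.6216 0.1257 0.228 ] [-0.1  0.2  0.3  0.1  0.2 -0.1 -0.3  0.2 -0.1 -0.4]
scene [0.6213 0.1275 0.235 ] [-0.8 -0.8  0.5  0.5  0.4  0.4 -0.2 -0.3]
-0.0767 0.032
-0.0774 -0.0337
-0.1857 -0.0419
-0.1885 0.0393
s -0.1865 -0.0395
s -0.1868 0.0407
s -0.0754 0.0321
s -0.076 -0.0319
blk [0.49459377 0.09588843 0.088     ] -0.1303 -0.0007
blk [0.49004734 0.09681273 0.088     ] -0.1345 0.0012
```

The fit agrees with the given sizes to about 1–2 mm: the board measures about 110 × 80 mm and its far edge is about 56 mm short of the stop. Next I'll shut the fingers, hover behind the block and check in the wrist view.

```bash
cat >> h.py <<'E'
P=np.array([.6213,.1261,.2288])
def rotv(tilt=0):
    c,s=np.cos(P[2]),np.sin(P[2])
    M=np.array([[c,s,0],[s,-c,0],[0,0,-1]])
    return R.from_matrix(M).as_rotvec()
def S(x,y,z): return W(P,(x,y,z))[0]
E
python3 - <<'E'
from cell import *
from h import *
rv=rotv(); print(ik(S(-.2,0,.16),rv), ik(S(-.14,.1,.041),rv), ik(S(-.07,.1,.18),rv))
grab(20)
movep(S(-.20,0,.17),rv)
st=get_state(); f=grab_frame("wrist")
print(st["clock"],st["position"],st["finger_gap"])
T=wrist_T(st,f)
m=proj(f,W(P,[(-.145,-.012,.088),(-.145,.012,.088),(-.117,-.012,.088),(-.117,.012,.088),(-.15,.0495,.07),(-.15,-.0495,.07)]),T); print(m.round())
o=f["img"][:,:,::-1].copy()
for a in m: 
    if abs(a).max()<2000: cv2.circle(o,tuple(int(v) for v in a),4,(0,255,0),1)
cv2.imwrite("pics/w1.png",o)
E
```

```text
[ 0.01671058  0.18224227 -0.58663784  0.80191622  0.          1.35870691] [ 0.24558355  0.4555653  -0.56088536  0.55434566  0.          1.58757987] [ 0.243504    0.40025856 -0.21983115  0.95070661  0.          1.58550033]
4.0667 [0.42694218 0.08014414 0.17011008] 0.0027426847183666704
[[418. 275.]
 [421. 235.]
 [467. 275.]
 [472. 235.]
 [410. 162.]
 [400. 319.]]
```

View pics/w1.png

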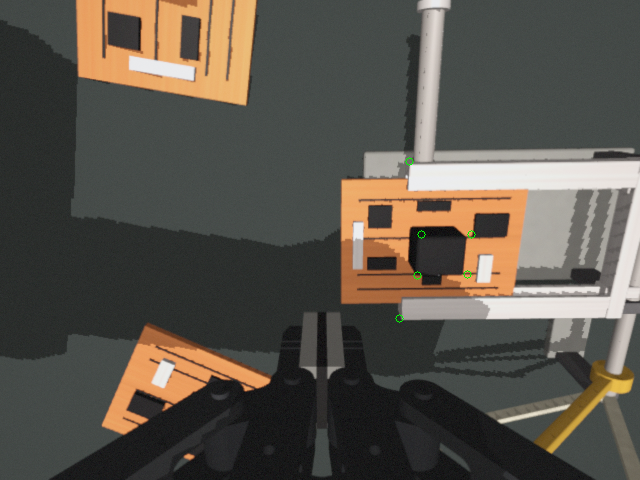

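The wrist view shows the block at about (437,252), with the marks within about 3 mm of it. The cradle is open and its lips clear the fingers. Now I'll push.

```bash
python3 - <<'E'
from cell import *
from h import *
rv=rotv()
def loc():
    p=get_state()["position"]-np.r_[P[:2],0]; c,s=np.cos(P[2]),np.sin(P[2]); return np.round([c*p[0]+s*p[1],-s*p[0]+c*p[1],p[2]],4)
move_l(S(-.20,0,.0715),.12)
print(loc(),get_state()["contact_force"])
r=move_l(S(-.125,0,.0715),.05,until_force=8); print(r,loc(),get_state()["contact_force"])
r=move_l(S(-.085,0,.0715),.025,until_force=8); print(r,loc(),get_state()["contact_force"],get_state()["clock"])
st=get_state(); f=grab_frame("wrist"); cv2.imwrite("pics/w2.png",f["img"][:,:,::-1])
f=grab_frame("scene"); crop(f["img"],(340,265),100,800,600,"pics/s2.png")
E
```

```text
[-1.995e-01 -1.000e-04  7.190e-02] [-0.27627858  0.21115073  0.46088263]
False [-0.1251 -0.      0.0716] [ 0.40103465 -0.8333403  -0.56641913]
True [-0.1035 -0.0003  0.0709] [ 0.17551583 -0.6405798   0.26032834] 7.7
```

View pics/w2.png

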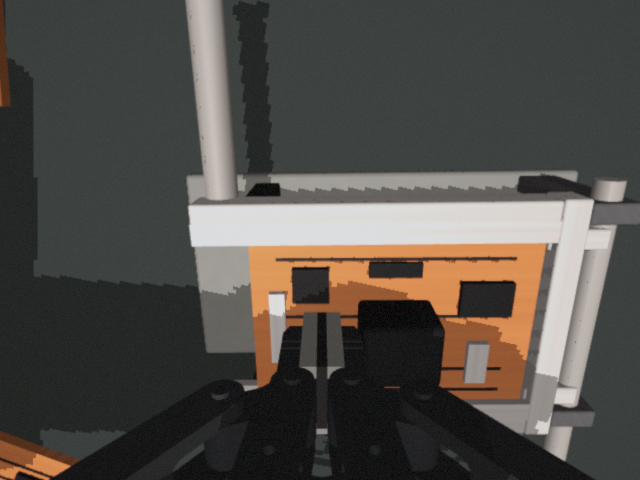

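View pics/s2.png

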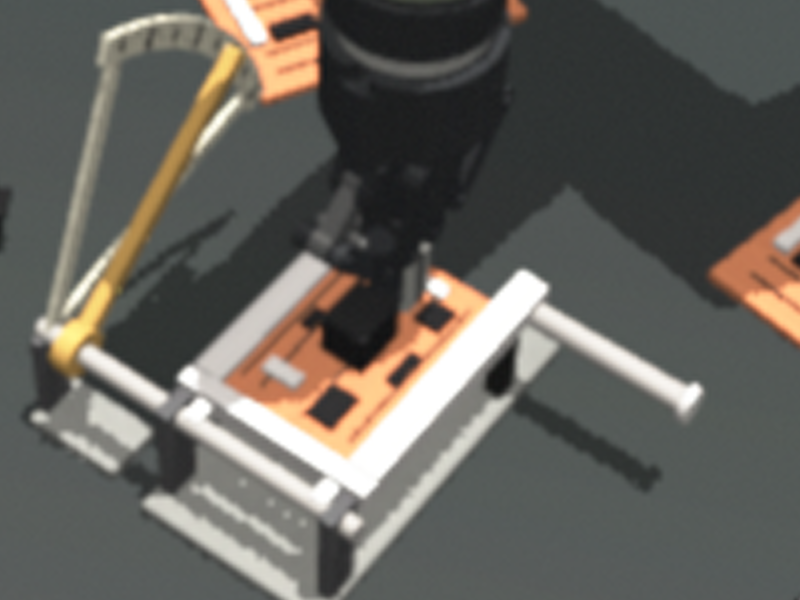

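The board is now close to the stop, with its far edge at (545,245)–(525,400). A sliver may remain between it and the bar, and the contact force has relaxed to zero. I'll press again and then inspect unobstructed.

```bash
python3 - <<'E'
from cell import *
from h import *
rv=rotv()
def loc():
    p=get_state()["position"]-np.r_[P[:2],0]; c,s=np.cos(P[2]),np.sin(P[2]); return np.round([c*p[0]+s*p[1],-s*p[0]+c*p[1],p[2]],4)
print(loc())
r=move_l(S(-.085,0,.0715),.015,until_force=14); print(r,loc(),get_state()["contact_force"])
l=loc()
move_l(S(l[0]-.006,0,.0715),.05)
move_l(S(-.125,0,.19),.15)
st=get_state(); f=grab_frame("wrist"); T=wrist_T(st,f)
print(st["clock"])
m=proj(f,W(P,[(-.02,y,.07) for y in(-.03,.0,.03)]+[(-.02,y,.06) for y in(-.03,.0,.03)]+[(-.13,y,.064) for y in (-.03,0,.03)]),T); print(m.round())
o=f["img"][:,:,::-1].copy(); cv2.imwrite("pics/w3.png",o)
np.save("w3m.npy",m)
crop(f["img"],m[1],110,800,600,"pics/w3c.png",m)
f=grab_frame("scene"); crop(f["img"],(330,290),60,800,600,"pics/s3.png")
f=grab_frame("top"); crop(f["img"],(315,245),60,800,600,"pics/t3.png")
E
```

```text
[-0.1037 -0.0002  0.0707]
True [-1.036e-01 -1.000e-04  7.010e-02] [-0.24581068 -0.76547723 -0.2117586 ]
9.575
[[484. 280.]
 [489. 237.]
 [496. 191.]
 [478. 275.]
 [484. 233.]
 [490. 188.]
 [318. 276.]
 [318. 234.]
 [317. 189.]]
```

View pics/w3.png

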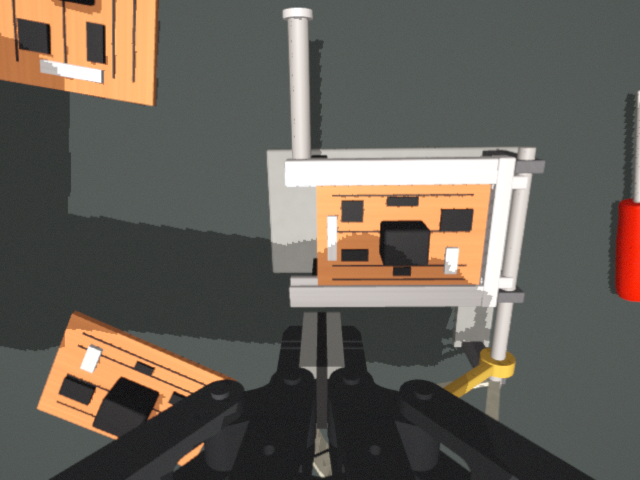

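View pics/w3c.png

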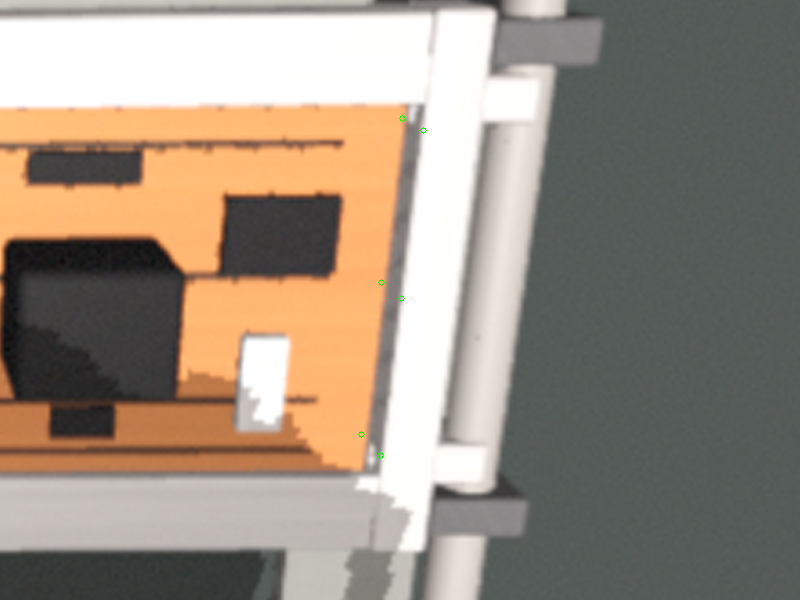

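View pics/s3.png

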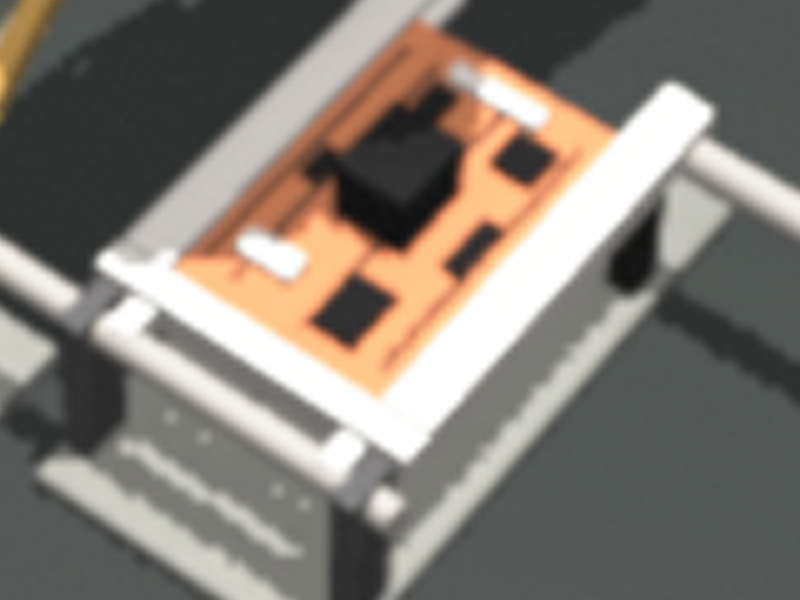

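A strip about 12–13 px wide is visible at the bar, at crop x≈383–395. At 5.7 px/mm it equals the 6 mm of the bar's near face that shows above the board, and it is even along the edge. The second push (14 N) moved nothing, so the board is home. Next is the handle.

```bash
python3 - <<'E'
from cell import *
from h import *
rv=rotv()
movep(S(-.14,.100,.15),rv)
let_go()
st=get_state(); f=grab_frame("wrist"); T=wrist_T(st,f)
m=proj(f,W(P,[(-.14,y,.06) for y in(.0535,.092,.131)]),T); print(m.round(),st["clock"])
o=f["img"][:,:,::-1].copy()
for a in m: cv2.circle(o,tuple(int(v) for v in a),4,(0,255,0),1)
cv2.imwrite("pics/w4.png",o)
f=grab_frame("top"); cv2.imwrite("pics/t4.png",f["img"][:,:,::-1])
E
```

```text
[[322. 323.]
 [322. 265.]
 [322. 199.]] 11.025
```

View pics/w4.png

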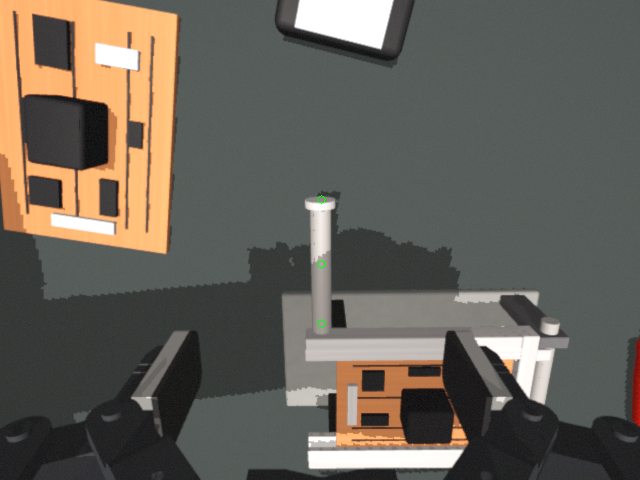

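The handle runs from (320,203) to (322,330), centred between the open fingers and with the marks on it. Now I'll descend and grip.

```bash
python3 - <<'E'
from cell import *
from h import *
r=move_l(S(-.14,.100,.041),.12,until_force=10); print(r,get_state()["position"])
grab(40)
st=get_state(); print(st["clock"],st["finger_gap"],st["contact_force"],st["position"])
f=grab_frame("wrist"); cv2.imwrite("pics/w5.png",f["img"][:,:,::-1])
E
```

```text
False [0.46283551 0.19190877 0.04155607]
12.8583 0.12060799547332288 [-2.49365801 -1.15066359  4.94139397] [0.46174273 0.19160477 0.04116917]
```

```bash
python3 - <<'E'
from h import *
import pickle
ft,fs=pickle.load(open("f0.pkl","rb"))
for n,f in(("t",ft),("s",fs)):
    hsv=cv2.cvtColor(f["img"],cv2.COLOR_RGB2HSV)
    m=((hsv[:,:,0]>14)&(hsv[:,:,0]<28)&(hsv[:,:,1]>110)).astype(np.uint8)
    win=np.zeros_like(m)
    if n=="t": win[195:252,338:368]=1
    else: win[195:290,245:305]=1
    m*=win; nl,l,st,c=cv2.connectedComponentsWithStats(m); k=1+st[1:,4].argmax(); ys,xs=np.where(l==k); print(n,st[k])
    # pointer axis fit: project line, minimise dist of mask pixels
    vx,vy,x0,y0=cv2.fitLine(np.c_[xs,ys].astype(np.float32),cv2.DIST_HUBER,0,.01,.01).ravel()
    v=np.array([vx,vy]); t=(np.c_[xs,ys]-[x0,y0])@v
    def res(th,y,rad): return proj(f,W(P,[(-a*np.cos(th),y,.06+a*np.sin(th)) for a in rad]))
    for y in(-.100,):
        nrm=np.array([-vy,vx])
        fun=lambda q:(res(q[0],y,np.linspace(.03,.14,8))-[x0,y0])@nrm
        fun2=lambda q:(np.diff(res(q[0],y,[.03,.14]),axis=0)@nrm).ravel()
        r=least_squares(fun,[.75]);r2=least_squares(fun2,[.75]); print(n,y,'pos',r.x,r.fun.round(1),'dir',r2.x)
    ends=(np.array([x0,y0])+np.outer([t.min(),t.max()],v)); print(ends.round(1), res(r.x[0],-.1,[0,.15]).round(1))
    print([ (th,res(th,-.1,[.15]).round(1)) for th in(.6,.7,.8,.9)])
    o=f["img"].copy(); o[l==k]=[0,255,0]; crop(o,(xs.mean(),ys.mean()),60,600,450,f"pics/ptr_{n}.png",res(r.x[0],-.1,[0,.15]))
E
```

```text
t [344 196  21  56 301]
t -0.1 pos [0.65894574] [-0.2 -0.2 -0.1 -0.1 -0.   0.   0.1  0.1] dir [0.70062322]
[[345.7 195.8]
 [363.1 251.3]] [[348.1 202.5]
 [363.3 252.2]]
[(0.6, array([[363.5, 255.2]])), (0.7, array([[363., 250.]])), (0.8, array([[362.3, 244.1]])), (0.9, array([[361.4, 237.7]]))]
s [252 202  50  82 529]
s -0.1 pos [0.67578917] [-0.2 -0.1 -0.1 -0.1 -0.   0.   0.1  0.1] dir [0.68569462]
[[255.2 282.7]
 [299.1 202.1]] [[258.9 275.4]
 [299.9 201. ]]
[(0.6, array([[302.4, 202.4]])), (0.7, array([[299. , 200.6]])), (0.8, array([[295.2, 199.4]])), (0.9, array([[290.8, 199. ]]))]
```

```bash
cat >> h.py <<'E'
def tcp(th,p0):
    d=np.array([.14*(1-np.cos(th)),0,.14*np.sin(th)]); c,s=np.cos(P[2]),np.sin(P[2])
    return p0+np.array([c*d[0],s*d[0],d[2]])
E
python3 - <<'E'
from cell import *
from h import *
import pickle
p0=np.array(get_state()["position"]); np.save("p0.npy",p0)
for th in np.linspace(0,.68,9)[1:]:
    move_l(tcp(th,p0),.06)
sleep(.3)
st=get_state(); print(st["clock"],st["position"]-tcp(.68,p0),st["contact_force"],st["wrist_torque"],st["finger_gap"])
ft,fs=grab_frame("top"),grab_frame("scene"); pickle.dump((ft,fs),open("f1.pkl","wb"))
crop(fs["img"],(320,255),80,800,600,"pics/s6.png"); crop(ft["img"],(315,240),80,800,600,"pics/t6.png")
f=grab_frame("wrist"); cv2.imwrite("pics/w6.png",f["img"][:,:,::-1])
E
```

```text
16.0083 [-0.0020682  -0.00012946  0.00101604] [-10.84107691  -2.04148109   5.45854024] [-0.25435198  2.39897176  0.07476052] 0.12225641291811608
```

View pics/s6.png

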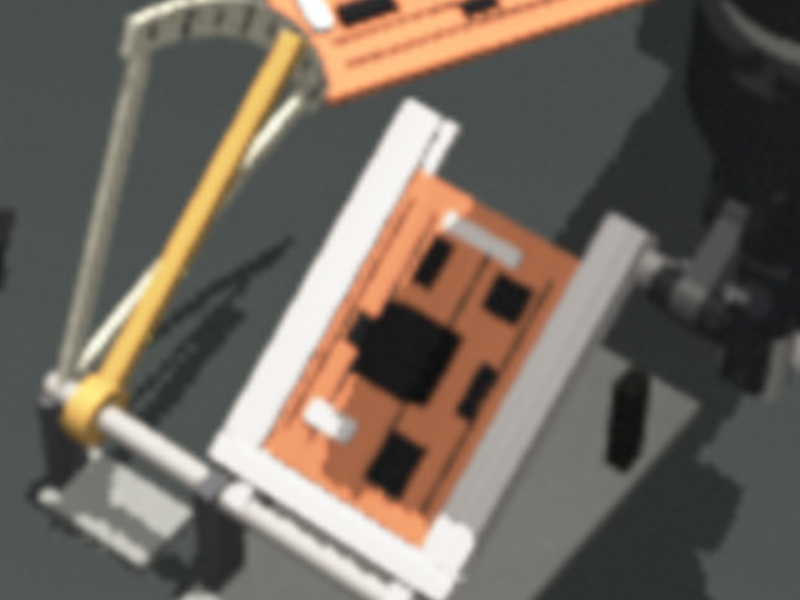

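View pics/t6.png

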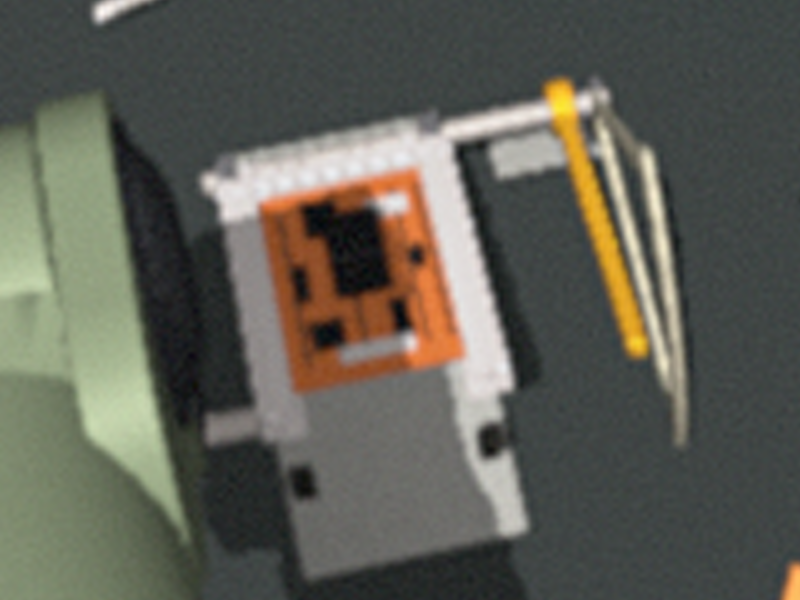

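View pics/w6.png

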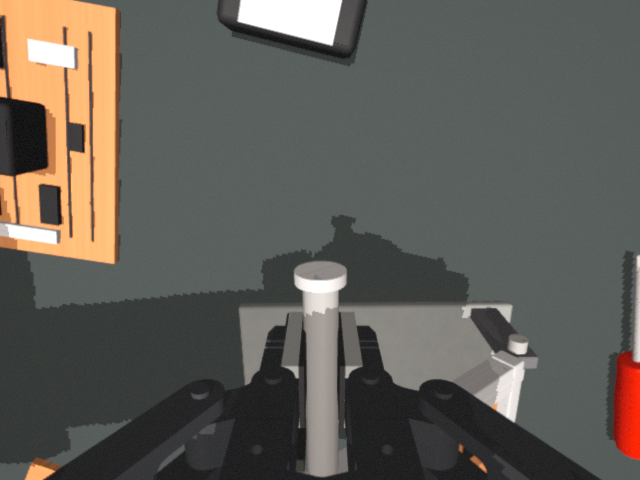

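The cradle is up, the board still sits against the stop bar and the pointer is untouched. I'll measure both angles with the same method from rail corners and edges, comparing against the pointer in both cameras.

```bash
python3 - <<'E'
from h import *
import pickle
ft,fs=pickle.load(open("f1.pkl","rb"))
crop(fs["img"],(326,228),28,800,600,"pics/s7a.png")   # right rail near end
crop(fs["img"],(290,275),28,800,600,"pics/s7b.png")   # right rail far end
crop(ft["img"],(333,240),28,800,600,"pics/t7.png")
E
```

```text
(no output)
```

View pics/s7a.png

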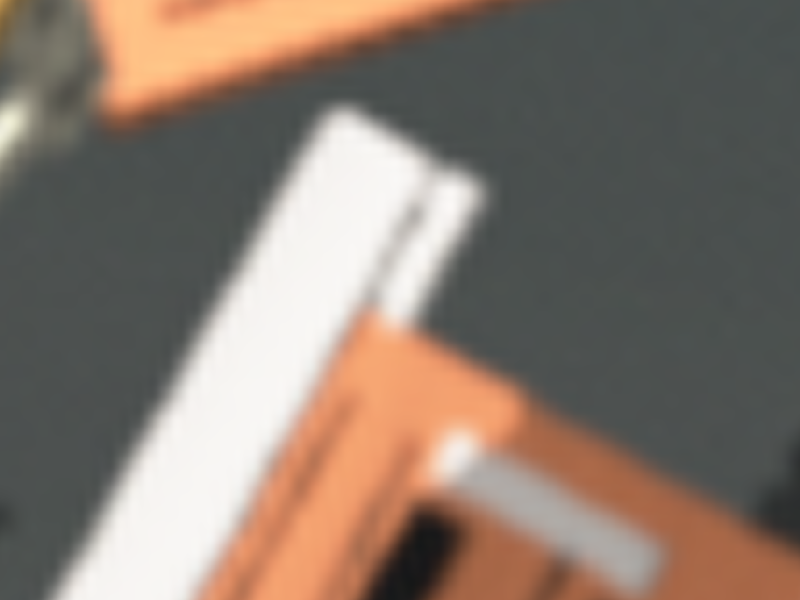

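View pics/s7b.png

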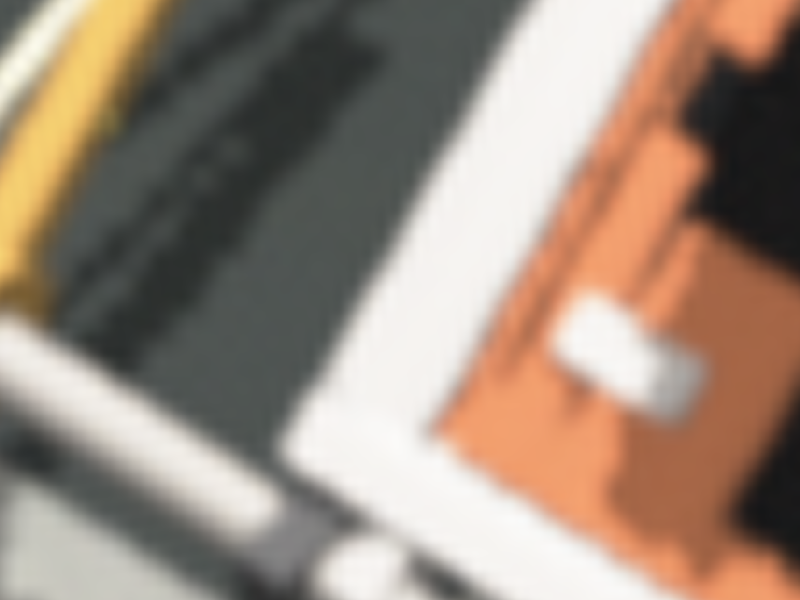

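View pics/t7.png

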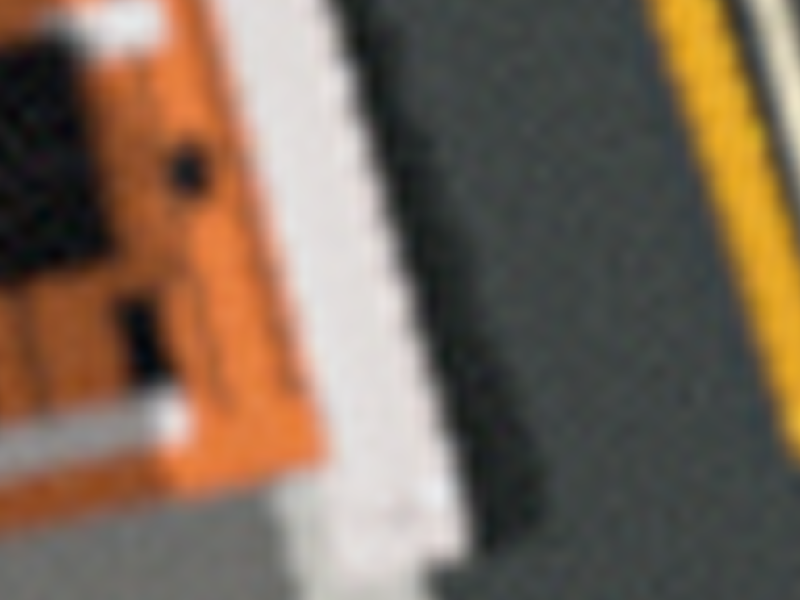

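```bash
python3 - <<'E'
from h import *
import pickle
ft,fs=pickle.load(open("f1.pkl","rb"))
def C(th,a,y,h,p=P): return W(p,(-a*np.cos(th)-h*-np.sin(th)*-1*-1 if 0 else -a*np.cos(th)+h*np.sin(th),y,.06+a*np.sin(th)+h*np.cos(th)))[0]
# corner-based
def fit(f,uv,a,y,h):
    r=least_squares(lambda q:proj(f,C(q[0],a,y,h))[0]-uv,[.7]); return r.x.round(4),r.fun.round(1)
print('scene corner',fit(fs,(321.1,214.35),.15,-.0495,.01)); print('top corner',fit(ft,(337.5,257.6),.15,-.0495,.01))
pts=np.array([(321.1,214.35),(301.5,249),(297.7,255.4),(285.8,278.5)],np.float32)
def dirfit(f,pts,y,h,a0,a1):
    vx,vy,x0,y0=cv2.fitLine(pts,cv2.DIST_L2,0,.01,.01).ravel(); n=np.array([-vy,vx])
    d=least_squares(lambda q:(np.diff([proj(f,C(q[0],a,y,h))[0] for a in(a0,a1)],axis=0)@n).ravel(),[.7]).x
    p=least_squares(lambda q:[(proj(f,C(q[0],a,y,h))[0]-[x0,y0])@n for a in np.linspace(a0,a1,6)],[.7]).x
    return 'dir',d,'pos',p,'resid',((pts-[x0,y0])@n).round(2)
print('cradle',dirfit(fs,pts,-.0495,.01,.03,.15))
# automatic sub-pixel edges: rail outer edge and both pointer edges in scene, by gradient across
def edge(f,y,h,a0,a1,th,off,chan,sgn,rng=4):
    g=cv2.GaussianBlur(f["img"].astype(np.float32)[:,:,chan],(0,0),.7); out=[]
    A,B=proj(f,C(th,a0,y,h))[0],proj(f,C(th,a1,y,h))[0]; t=(B-A)/np.linalg.norm(B-A); n=np.array([-t[1],t[0]])
    for k in np.linspace(0,1,25):
        s=np.arange(-rng,rng+.01,.1)+off; q=A+k*(B-A)+s[:,None]*n
        v=cv2.remap(g,q[:,0].astype(np.float32)[None],q[:,1].astype(np.float32)[None],cv2.INTER_LINEAR)[0]
        d=np.gradient(v)*sgn; i=d.argmax(); out.append(q[i])
    return np.array(out,np.float32)
for f,nm in((fs,'scene'),(ft,'top')):
  for sg in(1,-1):
    e=edge(f,-.0495,.01,.04,.145,.68,0,2,sg); r=dirfit(f,e,-.0495,.01,.03,.15); print(nm,'rail',sg,r[1],r[3],np.abs(r[5]).max())
  es=[]
  for off,sg in((-2,1),(2,-1)):
    e=edge(f,-.1,0,.04,.135,.68,off,0,sg,2.5); es.append(e); r=dirfit(f,e,-.1,0,.03,.15); print(nm,'ptr',off,r[1],r[3],np.abs(r[5]).max())
  r=dirfit(f,(es[0]+es[1])/2,-.1,0,.03,.15); print(nm,'ptr mid',r[1],r[3],np.abs(r[5]).max())
E
```

```text
scene corner (array([0.6522]), array([ 0.3, -1. ]))
top corner (array([0.593]), array([ 0.3, -0. ]))
cradle ('dir', array([0.68109717]), 'pos', array([0.6430219]), 'resid', array([ 0.22, -0.17, -0.4 ,  0.35], dtype=float32))
scene rail 1 [0.66930952] [0.63384126] 0.44
scene rail -1 [0.68837986] [0.79172145] 0.91
scene ptr -2 [0.65519437] [0.77881064] 1.27
scene ptr 2 [0.70144095] [0.60789426] 2.49
scene ptr mid [0.67838804] [0.69419502] 1.2
top rail 1 [0.75879573] [0.66775099] 0.59
top rail -1 [0.86826605] [1.39950623] 0.71
top ptr -2 [0.62351583] [0.91951669] 0.67
top ptr 2 [0.6819967] [0.33490174] 0.77
top ptr mid [0.6537285] [0.62809006] 0.33
```

The corner readings are confounded because the near end face shows too. I'll average frames and use clean edge lines: R−B for the brass pointer, blue for the lip edges.

```bash
cat > meas.py <<'E'
from cell import *
from h import *
import pickle,sys
def C(th,a,y,h,p=P): return W(p,(-a*np.cos(th)+h*np.sin(th),y,.06+a*np.sin(th)+h*np.cos(th)))[0]
def line(f,ch,y,h,a0,a1,th,sg,rng,off=0):
    g=cv2.GaussianBlur(ch,(0,0),.6)
    A,B=proj(f,C(th,a0,y,h))[0],proj(f,C(th,a1,y,h))[0]; L=np.linalg.norm(B-A); t=(B-A)/L; n=np.array([-t[1],t[0]])
    S_,D=[],[]
    for k in np.linspace(0,1,60):
        s=np.arange(-rng,rng+.01,.1)+off; q=(A+k*(B-A)+s[:,None]*n).astype(np.float32)
        v=cv2.remap(g,q[:,0][None],q[:,1][None],cv2.INTER_CUBIC)[0]
        d=np.clip(np.gradient(v)*sg,0,None); i=d.argmax(); w=d*(abs(s-s[i])<1.2); S_.append(k*L); D.append((w*s).sum()/w.sum())
    S_,D=np.array(S_),np.array(D)
    r=least_squares(lambda q:q[0]+q[1]*S_-D,[0,0],loss='soft_l1',f_scale=.2)
    e=np.median(abs(r.fun)); pts=[A+S*t+(r.x[0]+r.x[1]*S)*n for S in(0,L)]
    return pts,e
def dirth(f,pts,y,h,a0,a1):
    v=pts[1]-pts[0]; n=np.array([-v[1],v[0]])/np.linalg.norm(v)
    return least_squares(lambda q:(np.diff([proj(f,C(q[0],a,y,h))[0] for a in(a0,a1)],axis=0)@n).ravel(),[.7]).x[0]
def avg(c,n=10):
    fr=[grab_frame(c) for _ in range(n)]; f=fr[0]; f["avg"]=np.mean([x["img"].astype(np.float32) for x in fr],0); return f
def measure(f,th,verbose=True):
    I=f["avg"]; B=I[:,:,2].copy(); RB=I[:,:,0]-I[:,:,2]; out={}
    for nm,ch,y,h,a0,a1,rng in (("ptr",RB,-.100,0,.045,.140,5),("outR",B,-.0495,.01,.035,.14,4),("lipR",B,-.0355,.01,.035,.14,3.5),("lipL",B,.0355,.01,.035,.14,3.5),("outL",B,.0495,.01,.035,.14,4)):
        for sg in (1,-1):
            p,e=line(f,ch,y,h,a0,a1,th,sg,rng); out[nm,sg]=(dirth(f,p,y,h,a0,a1),e,p)
            if verbose: print(nm,sg,round(out[nm,sg][0],4),'med',round(e,2),np.round(p,1).tolist())
    return out
E
python3 - <<'E'
from meas import *
fs=avg("scene");ft=avg("top"); pickle.dump((ft,fs),open("f2.pkl","wb"))
for n,f in(("scene",fs),("top",ft)): print(n); measure(f,.68)
print(get_state()["clock"],get_state()["position"]-tcp(.68,np.load("p0.npy")))
E
```

```text
scene
ptr 1 0.708 med 0.12 [[268.9, 252.1], [294.3, 204.4]]
ptr -1 0.7162 med 0.18 [[273.5, 254.6], [298.7, 206.8]]
outR 1 0.6719 med 0.14 [[288.9, 272.4], [318.7, 218.8]]
outR -1 0.6811 med 0.22 [[286.4, 271.0], [316.1, 217.4]]
lipR 1 0.6608 med 0.11 [[291.6, 274.5], [321.9, 220.8]]
lipR -1 0.6941 med 0.16 [[296.2, 277.0], [325.8, 222.9]]
lipL 1 0.6856 med 0.16 [[327.9, 297.5], [358.9, 242.2]]meas.py:12: RuntimeWarning: invalid value encountered in scalar divide
  d=np.clip(np.gradient(v)*sg,0,None); i=d.argmax(); w=d*(abs(s-s[i])<1.2); S_.append(k*L); D.append((w*s).sum()/w.sum())
Traceback (most recent call last):
  File "meas.py", line 26, in measure
    p,e=line(f,ch,y,h,a0,a1,th,sg,rng); out[nm,sg]=(dirth(f,p,y,h,a0,a1),e,p)
        ~~~~^^^^^^^^^^^^^^^^^^^^^^^^^^
  File "meas.py", line 14, in line
    r=least_squares(lambda q:q[0]+q[1]*S_-D,[0,0],loss='soft_l1',f_scale=.2)
ValueError: Residuals are not finite in the initial point.
```

```bash
sed -i 's|D.append((w\*s).sum()/w.sum())|D.append((w*s).sum()/max(w.sum(),1e-9))|' meas.py; python3 - <<'E' 2>&1
from meas import *
ft,fs=pickle.load(open("f2.pkl","rb"))
for n,f in(("scene",fs),("top",ft)): print(n); measure(f,.68)
print("flat")
ft,fs=pickle.load(open("f0.pkl","rb"))
for n,f in(("scene",fs),("top",ft)):
    f["avg"]=f["img"].astype(np.float32)
    print(n); measure(f,0.0)
    for sg in(1,-1): 
        p,e=line(f,f["avg"][:,:,0]-f["avg"][:,:,2],-.1,0,.045,.14,.69,sg,5); print('ptr',dirth(f,p,-.1,0,.045,.14),e)
E
```

```text
scene
ptr 1 0.708 med 0.12 [[268.9, 252.1], [294.3, 204.4]]
ptr -1 0.7162 med 0.18 [[273.5, 254.6], [298.7, 206.8]]
outR 1 0.6719 med 0.14 [[288.9, 272.4], [318.7, 218.8]]
outR -1 0.6811 med 0.22 [[286.4, 271.0], [316.1, 217.4]]
lipR 1 0.6608 med 0.11 [[291.6, 274.5], [321.9, 220.8]]
lipR -1 0.6941 med 0.16 [[296.2, 277.0], [325.8, 222.9]]
lipL 1 0.6856 med 0.16 [[327.9, 297.5], [358.9, 242.2]]
lipL -1 0.6645 med 0.3 [[324.6, 295.7], [356.0, 240.6]]
outL 1 0.892 med 1.21 [[338.3, 303.9], [365.5, 246.0]]
outL -1 0.6775 med 0.11 [[335.3, 302.2], [366.7, 246.7]]
top
ptr 1 0.7028 med 0.08 [[354.2, 215.6], [364.0, 246.9]]
ptr -1 0.738 med 0.12 [[349.8, 216.9], [360.0, 248.2]]
outR 1 0.7295 med 0.13 [[326.8, 214.4], [336.1, 249.2]]
outR -1 0.854 med 0.13 [[329.7, 213.7], [339.7, 248.2]]
lipR 1 0.8437 med 0.34 [[321.8, 215.4], [331.1, 250.1]]
lipR -1 0.8087 med 0.15 [[318.9, 216.1], [328.0, 250.9]]
lipL 1 0.3544 med 0.14 [[286.9, 222.6], [293.7, 258.0]]
lipL -1 0.9375 med 0.28 [[284.4, 223.0], [290.0, 258.6]]
outL 1 0.6425 med 0.12 [[276.6, 224.5], [282.6, 260.1]]
outL -1 0.4472 med 0.21 [[
[... 644 characters left out ...]
53
ptr 0.7088821608717784 0.19907964107862575
top
ptr 1 -0.0229 med 0.31 [[356.9, 222.1], [366.4, 266.0]]
ptr -1 0.6661 med 0.24 [[352.0, 223.1], [365.3, 266.2]]
outR 1 0.2249 med 0.14 [[328.1, 222.5], [339.1, 271.4]]
outR -1 0.2103 med 0.09 [[330.7, 221.9], [341.7, 270.8]]
lipR 1 -0.1923 med 1.76 [[321.8, 223.8], [331.8, 272.9]]
lipR -1 0.7569 med 0.22 [[318.9, 224.4], [331.3, 273.0]]
lipL 1 0.5794 med 0.28 [[290.0, 230.3], [299.1, 279.7]]
lipL -1 0.6506 med 0.6 [[287.5, 230.8], [296.4, 280.2]]
outL 1 -0.3172 med 0.18 [[278.6, 232.6], [289.0, 281.8]]
outL -1 -0.4144 med 0.11 [[281.0, 232.2], [291.5, 281.3]]
ptr 0.6958426304564894 0.07046022243785588
ptr 0.7193186341574647 0.1317359962772875
```

```bash
cat > joint.py <<'E'
from meas import *
ORDER=[]
def joint(ft2,fs2,th0,verbose=True):
    ft0,fs0=pickle.load(open("f0.pkl","rb"))
    for f in(ft0,fs0): f["avg"]=f["img"].astype(np.float32)
    t=lambda u,v:np.array([235+u/5,190+v/5]); s=lambda u,v:np.array([240+u/4,190+v/4])
    corners=[(0,t(290,478),(-.15,.0495,.07)),(0,t(523,430),(-.15,-.0495,.07)),(0,t(93,497),(-.14,.131,.06)),(0,t(283,457),(-.14,.0515,.06)),(0,t(345,153),(-.02,0,.07)),
     (1,s(375,184),(-.15,-.0495,.07)),(1,s(548,282),(-.15,.0495,.07)),(1,s(690,402),(-.14,.131,.06)),(1,s(540,315),(-.14,.0515,.06)),
     (0,t(598,47),(0,-.115,.06)) ]
    L=[]
    def ed(cam,f,which,th,nm,sg):
        B=f["avg"][:,:,2].copy(); RB=f["avg"][:,:,0]-f["avg"][:,:,2]
        y,h,a0,a1,rng,ch={"ptr":(-.1,0,.045,.14,5,RB),"outR":(-.0495,.01,.035,.14,4,B),"lipL":(.0355,.01,.035,.14,3.5,B)}[nm]
        if nm=="ptr":
            q=[line(f,ch,y,h,a0,a1,th,k,rng)[0] for k in(1,-1)]; p=(np.array(q[0])+np.array(q[1]))/2
        else: p=np.array(line(f,ch,y,h,a0,a1,th,sg,rng)[0])
        L.append((cam,which,p,y,h,a0,a1,nm))
    ed(1,fs0,'0',0,"outR",1); ed(1,fs0,'p',.69,"ptr",0); ed(0,ft0,'0',0,"outR",1); ed(0,ft0,'p',.69,"ptr",0)
    ed(1,fs2,'c',th0,"outR",1); ed(1,fs2,'c',th0,"lipL",1); ed(0,ft2,'c',th0,"outR",1); ed(1,fs2,'p',.69,"ptr",0); ed(0,ft2,'p',.69,"ptr",0)
    F=[ft0,fs0]
    def T(cam,q):
        M=np.array(F[cam]["cam_to_world"]).copy(); d=q[5+6*cam:11+6*cam]; M[:3,:3]=M[:3,:3]@R.from_rotvec(d[:3]).as_matrix(); M[:3,3]+=d[3:]; return M
    def fun(q):
        p=q[:3]; r=[]
        for cam,uv,X in corners: r+=list((proj(F[cam],W(p,X),T(cam,q))[0]-uv)/.7)
        for cam,wh,e,y,h,a0,a1,nm in L:
            th={'0':0,'c':q[3],'p':q[4]}[wh]; v=e[1]-e[0]; n=np.array([-v[1],v[0]])/np.linalg.norm(v)
            for a in(a0,a1): r.append((proj(F[cam],C(th,a,y,h,p),T(cam,q))[0]-e[0])@n/.2)
        for cam in(0,1): r+=list(q[5+6*cam:8+6*cam]/.003)+list(q[8+6*cam:11+6*cam]/.0015)
        return np.array(r)
    r=least_squares(fun,np.r_[P,th0,.69,np.zeros(12)],loss='soft_l1')
    cov=np.linalg.inv(r.jac.T@r.jac)
    if verbose:
        print(r.x[:5].round(4),'diff',round(r.x[4]-r.x[3],4),'sd',round(np.sqrt(cov[3,3]+cov[4,4]-2*cov[3,4]),4)); print(r.x[5:].round(4)); rr=r.fun
        print('corners px',(rr[:2*len(corners)]*.7).round(1)); k=2*len(corners)
        for i,l in enumerate(L): print(l[0],l[1],l[7],(rr[k+2*i:k+2*i+2]*.2).round(2))
    return r.x
if __name__=="__main__":
    ft2,fs2=pickle.load(open(sys.argv[1],"rb")); joint(ft2,fs2,float(sys.argv[2]))
E
python3 joint.py f2.pkl .68
```

```text
[0.6213 0.1264 0.2347 0.6584 0.7011] diff 0.0427 sd 0.0126
[-0.0003  0.0001  0.0003  0.     -0.0004  0.0009  0.0013 -0.0006  0.0014
 -0.      0.0004  0.0004]
corners px [-0.1  0.3  0.1 -0.2  0.1  0.2 -0.4  0.2 -0.6 -0.5 -1.  -0.4  0.2  0.8
  0.2  0.6 -0.4  0.  -0.1  1.3]
1 0 outR [-0.34 -0.08]
1 p ptr [0.16 0.01]
0 0 outR [0.11 0.38]
0 p ptr [-0.1  -0.27]
1 c outR [-0.27 -0.28]
1 c lipL [0.22 0.43]
0 c outR [0.06 0.12]
1 p ptr [0.08 0.03]
0 p ptr [-0.11 -0.25]
```

The joint fit is good, with residuals of 0.4 px or less on the edge lines. The pointer is at about 0.70 and the cradle about 0.03–0.04 rad lower. I'll raise the cradle slightly along the tangent, relieve the radial force and measure again.

```bash
cat > step.py <<'E'
from joint import *
th,pk=float(sys.argv[1]),sys.argv[2]
p0=np.load("p0.npy"); c,s=np.cos(P[2]),np.sin(P[2])
o=.0022; d=np.array([-np.cos(th)*o*c,-np.cos(th)*o*s,np.sin(th)*o])
move_l(tcp(th,p0)+d,.02); sleep(.4)
st=get_state(); print(st["clock"],(st["position"]-tcp(th,p0)-d).round(4),st["contact_force"].round(2),st["finger_gap"],abs(np.array(st["joint_velocities"])).max())
fs=avg("scene",8);ft=avg("top",8); pickle.dump((ft,fs),open(pk,"wb"))
joint(ft,fs,th-.02)
m=measure(fs,th-.01,False); print({k:round(v[0],4) for k,v in m.items()})
E
python3 step.py .712 f3.pkl
```

```text
17.9583 [0.0003 0.0004 0.001 ] [-5.57  0.91  0.77] 0.11835503255612738 0.0013739502432154368
[0.6213 0.1263 0.2347 0.7016 0.7013] diff -0.0003 sd 0.0116
[-0.0003  0.0002  0.0003 -0.     -0.0004  0.0009  0.0013 -0.0007  0.0014
  0.      0.0004  0.0004]
corners px [-0.1  0.2  0.1 -0.2  0.1  0.2 -0.4  0.2 -0.6 -0.5 -1.  -0.5  0.2  0.8
  0.2  0.6 -0.4 -0.  -0.1  1.3]
1 0 outR [-0.34 -0.08]
1 p ptr [0.16 0.01]
0 0 outR [0.11 0.38]
0 p ptr [-0.11 -0.28]
1 c outR [-0.32 -0.25]
1 c lipL [0.22 0.36]
0 c outR [0.05 0.14]
1 p ptr [0.09 0.03]
0 p ptr [-0.11 -0.26]
{('ptr', 1): np.float64(0.7076), ('ptr', -1): np.float64(0.7097), ('outR', 1): np.float64(0.7185), ('outR', -1): np.float64(0.72), ('lipR', 1): np.float64(0.6782), ('lipR', -1): np.float64(0.7357), ('lipL', 1): np.float64(0.719), ('lipL', -1): np.float64(0.7), ('outL', 1): np.float64(0.9069), ('outL', -1): np.float64(0.7183)}
```

```bash
python3 - <<'E'
from h import *
import pickle
ft,fs=pickle.load(open("f3.pkl","rb"))
crop(fs["img"],(320,255),80,800,600,"pics/s8.png"); cv2.imwrite("pics/t8.png",ft["img"][:,:,::-1])
E
```

```text
(no output)
```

View pics/s8.png

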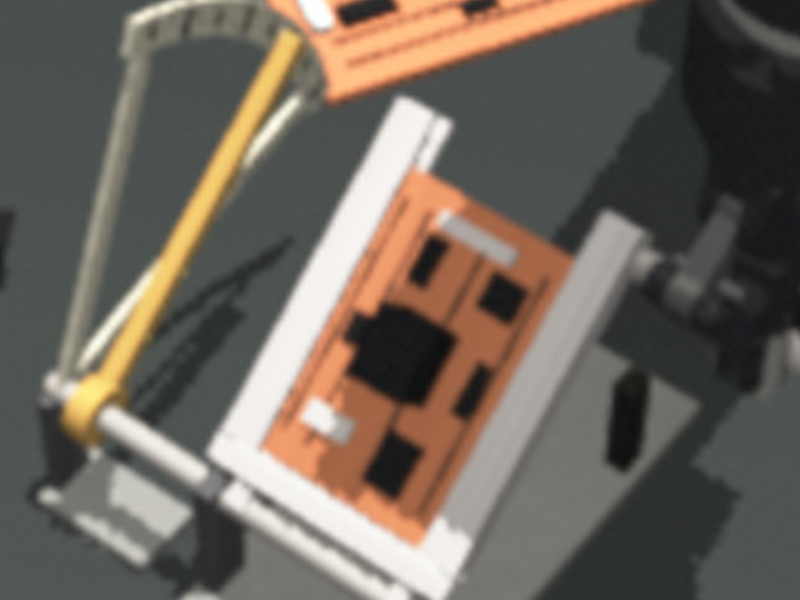

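View pics/t8.png

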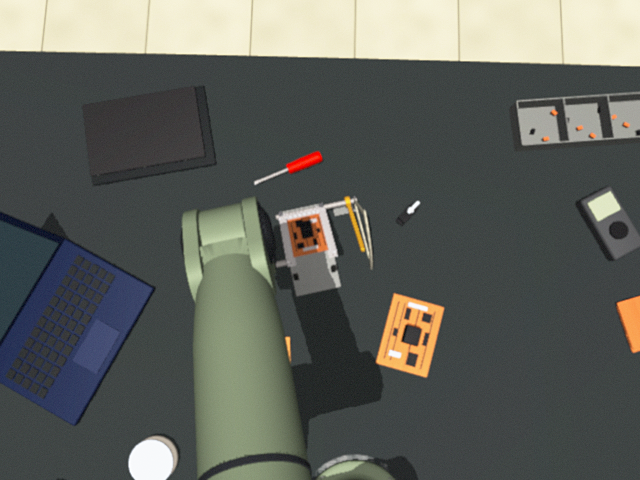

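The scene crop shows the right rail, (225,440)–(400,97), parallel to the pointer, (110,385)–(290,35), and the board hard against the stop bar. The screwdriver (300,165) and servo (408,212) are where they started, and the arm hides the battery. Handing in.

```bash
python3 - <<'E'
from cell import *
import numpy as np
sleep(.3); s=get_state(); print(s["clock"],s["position"],s["contact_force"],s["finger_gap"],np.abs(s["joint_velocities"]).max())
sign_off()
E
```

```text
19.0583 [0.49354773 0.19940318 0.13505185] [-5.6711646   0.81222041  1.39745957] 0.12485236664142388 0.001703424578624486
the job is handed in; nothing more can be done
```

I pushed the smallest board, the one in the cradle, along under the lips to the stop bar. Then I gripped the handle, raised the cradle to the pointer's angle and handed the job in at 19.1 s, still holding it.

- **Board home:** a second push of 14 N moved it no further. The visible strip of the stop bar's face was even along the edge and matched zero gap. After the lift it still sat against the bar.
- **Angle:** the joint fit of both cameras puts the cradle at 0.702 rad and the pointer at 0.701 (uncertainty about 0.012).
- **Angle checks that disagreed:** edge directions in the scene view alone put the cradle about 0.01 rad above the pointer. The arm's own position gave about 0.717 rad. I made no further correction, since these differences are within or close to the measurement error.
- **Holding still:** the arm was at rest with the grip closed on the bar, and the force on the tool was about 6 N.
- **Other things:** the pointer read the same angle before and after, and the servo and screwdriver look unmoved. The arm hid the battery in the last view, so I could not recheck it. It was in place just before the grip, and the gripper was never brought to it.

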